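Fetch the crucible from under the wire rack with the tongs

TASK

Take the sprung crucible tongs from their rest, reach in under the low wire rack with them, close the jaws round the porcelain crucible on the slab, draw it out and hold it up. Touch the crucible only with the tongs, keep it upright, do not bump the rack, and leave the crucible's lid and the other things where they stand. Finish while still holding: the crucible gripped in the tongs, clear in front of the rack and lifted well above the rack's height.

Things in the scene. Friction and masses are not known exactly. Their poses are not given: they have to be found in the camera images.
- tongs: Sprung steel crucible tongs, 0.11 kg, flat in their rest 40 mm above the bench: bow at the back, two flat arms, a black rubber sleeve (50 mm long, 18 mm high) on each, V jaws in front. Origin: where to grip, midway between the sleeves at mid height; x to the jaws, z up, y the line along which the arms close. Width over the sleeves: 46 mm open, 30 mm closed on the crucible. Bow end: x = -122 mm.
- tongs_jaws (a point): Middle between the jaws, 150 mm ahead of the tongs' origin along its x, same height. The jaws are 12 mm high (6 mm above and below) and reach 14 mm behind and 14 mm ahead of it. Inner gap 59 mm sprung open, shrinking 2.5 mm for each mm that the width over the sleeves shrinks; outside up to 90 mm when open.
- tongs_left (a joint): Closing angle of each arm on its pin at the bow (both move alike): 0 sprung open, about 0.08 closed on the crucible, 0.125 fully shut. The spring takes 10 N at each sleeve to begin closing, 13 N when on the crucible: carry the tongs half open with the sleeves gripped to 41 to 44 mm; grip with about 40 N to close them on the crucible.
- tongs_rest: Fixed grey plastic rest, 86 mm wide. Origin on the bench under the tongs' origin, x along the tongs. Two cross blocks 34 mm high at x = 68 to 82 and -115 to -101 mm, with corner tabs to 44 mm; between them a base plate 50 mm wide, 8 mm thick, so the fingers have room beside the sleeves. The tongs lift straight up out of it.
- crucible: White porcelain crucible, open cup 34 mm high, 40 mm across at the rim and 22 mm at the foot, 0.03 kg, upright on the slab under the rack; left or right on it. Origin: centre of its foot, z up. The jaws fit it with their middle 14 mm above its foot, where it is 30 mm across.
- crucible_lid: The crucible's flat white porcelain lid with a knob, 42 mm across, 14 mm high, 0.012 kg, on the same slab at the other place, about 80 mm from the crucible. Leave it. Origin: centre of its underside.
- slab: Fixed plain dark grey stone slab 110 (x) x 200 (y) x 25 (z) mm under the rack. Origin: centre of its underside on the bench; its -x side is the open front facing the robot.
- rack: Fixed low steel wire rack over the slab, same origin and axes: 126 (x) x 230 (y) mm, underside of the wires 94 mm and top 102 mm above the bench. Four wire legs, 6 mm thick with 12 mm feet, at x = +-60, y = +-112 mm; the sides are open between them. The crucible's centre lies 35 to 60 mm behind its front (-x) edge.
- powder_jar: Bystander: white jar, 60 mm across, 85 mm high. Origin: centre of its foot.
- green_jar: Bystander: open green jar, 68 mm across, 99 mm high. Origin: centre of its foot.
- stopper: Bystander: brown rubber stopper, 29 mm across, 26 mm high. Origin: centre of its foot.

How it is judged:
By the outcome, as a careful person would: the job done as asked, in the order asked, and still so for the second after the job is handed in, while the arm keeps its last pose, push and grip.
It also fails if it takes over 58 s, if anything falls off the work surface, if the arm or the gripper's body presses on something with over 40 N, if the wrist force passes 120 N, or if a joint passes its speed limit or range.

ROBOT

A 6-joint arm with a two-finger parallel gripper is mounted at the origin on a cart in front of the work surface, level with it; the furniture and walls round the work are solid. World frame = base frame: x ahead of the robot, y to its left, z up, the work surface at z = 0. Lengths are in m, angles in degrees, forces in N, time in s.
With the tool pointing down it reaches from about 0.4 to 0.825 m from the base axis. Payload 7 kg.
Tool frame: the origin (TCP) lies at the very end of the fingers, on their centre line; the grasp point (between the pads) lies 19 mm behind it; z points along the fingers, y is the line along which they close (so a half turn about z gives the same grasp; the last joint's range is limited). The gripper opens to 88 mm and grips with 3 to 60 N. Pads are 19 mm wide; open, the fingers measure 130 mm over their backs; the gripper's body (78 mm by 193 mm) begins 47 mm behind the grasp point.
Start: joints at [93.341, 20.546, 0.682, 0, -70.136, -16.507], TCP at [0.154, 0.657, 0.227] pointing down, gripper open.
Joint ranges: [-176.03, 176.03], [-82.01, 121.73], [-58.28, 71.71], [-173.87, 95.51], [-174.79, -0.11], [-173.66, 173.66]. Speed limits (degrees/s): [136.94, 136.94, 172.46, 180, 180, 180].

INTERFACE

Orientations are given as [roll, pitch, yaw] about the fixed x, y, z axes, in that order (R = Rz(yaw) Ry(pitch) Rx(roll)).
In Python, from plant import ctrl, cams, workorder gives the robot as it stands.
- The arm moves only by the tool play_rows, never from a script. Its argument "motion" is a list of rows, each an object of numbers: "x", "y", "z": the shift along the tool's x, y, z normalised to -1 to 1, where 1 is 0.025 m; "rx", "ry", "rz": the turn, a rotation vector about the tool's x, y, z normalised to -1 to 1, where 1 is 4 degrees. A call has 1 to 20 rows; each row shifts and turns the commanded pose from where the row before left it, along the tool's axes as they then stand; what a row does not reach is not made up. A row lasts 1/8 s, in which the tool goes at most 62.5 mm and 10.7 degrees, less where a joint would pass 70% of its speed; a pose out of reach is approached as far as the arm can. A call with a number of a shift or a turn outside -1 to 1 is refused whole. A call with a gripper value outside its range is refused whole. "fingers" is the opening, from -1 (shut) to 1 (fully open), set as the call begins (left out, the last holds). The fingers move at their own pace and stop on an object; the grip force is fixed at half the most. Time passes only in rows, so rows that do not move let the fingers close. It gives the time, the measured TCP pose, the force, the opening and the grip force at its end, in the units of the state.
- ctrl.get_obs(): the state, without advancing time (a new reading comes with each control period).
- cams.snapshot(name): name is "scene" or "top"; returns the picture (400x640x3 uint8, blue, green, red); there is no depth.
- cams.get_calibration(name): a dict with "vertical_fov" (degrees; the focal length in pixels is half the picture's height over the tangent of half this angle, whatever the lens; pixels are square), "cx", "cy" (the principal point, pixels), "k1" (the pictures are not rectified: a ray, as slopes to the right and down, at radius r is drawn at 1 + k1 r^2 times it, then the intrinsics apply), "position" and "rotation" of the camera in the world. Camera axes: x right, y up, looking along -z (the intrinsics and any distortion apply to the point x, -y, -z); pixel columns grow to the right and rows downward; lengths in m; the calibration is good to about 2 mm. A picture is of the moment at which its call begins. get_calibration takes no time and is no camera call.
- workorder.close_job(): hands the job in; it is judged then, once.
The state is a dict: "clock": time; "joint_pos": joint angles; "qvel": joint speeds; "tau": joint torques, N m; "tool_pos": TCP position; "orientation": TCP orientation; "force": force on the tool from outside, world axes, zero at the start; "moment": the same for the moment, N m; "opening": finger opening in m; "gripper_force": force on a finger pad.
Only numpy, scipy, OpenCV 4.12 (cv2) and the standard library are available. Lean on these libraries where they do the work, as an engineer would, in place of code of your own. Each camera call takes 0.05 s, during which the arm holds its last target. There are 200 camera calls.

## Working session

There is one attempt and no reset: what is moved stays moved. The work goes in short steps, Python scripts to look and compute and a tool call to move; the robot and the scene stay as the last step left them, time stands still between calls to the robot, and variables do not carry over. Pictures are saved under pics/ and viewed, at most 10 in all, crops included, and the job is handed in when it is done.

Besides the shell and the picture viewer there is one more tool, called after "Call:" as name(argument=value, ...), one argument or row to a line, values as JSON. play_rows: Moves the arm, as the interface text tells. Its arguments: {"type":"object","properties":{"motion":{"type":"array"},"fingers":{"type":"number"}},"required":["motion"]}

```bash
mkdir -p pics; ls
python3 - <<'E'
from plant import ctrl,cams
import cv2
for n in("scene","top"):
    cv2.imwrite(f"pics/{n}0.png",cams.snapshot(n)); print(n,cams.get_calibration(n))
o=ctrl.get_obs(); print(o)
E
```

```text
pics
scene {'vertical_fov': 50.166723332926075, 'cx': 312.97047791275423, 'cy': 194.60451709189067, 'k1': -0.0475098565985263, 'position': array([-0.01930555, -0.63054391,  0.88509022]), 'rotation': array([ 44.22731499,   0.69786388, -40.07375325])}
top {'vertical_fov': 56.294396045520834, 'cx': 318.47126525549635, 'cy': 200.15942210204202, 'k1': -0.06850094385629232, 'position': array([0.378047  , 0.01429671, 1.26277792]), 'rotation': array([  6.97908763,  -0.94357671, -91.45960966])}
{'clock': 0.1, 'joint_pos': array([ 9.33409133e+01,  2.05862659e+01,  6.39167439e-01, -1.49057375e-02,
       -7.01380474e+01, -1.65071185e+01]), 'qvel': array([ 0.0874803 , -0.16040745,  0.07862384,  0.01500893,  0.0406959 ,
        0.04347448]), 'tau': array([-1.81631367e-03, -5.84157908e+01,  2.93753582e+01,  7.01550096e+00,
        1.01966097e-02, -6.09432027e-05]), 'tool_pos': array([0.15369157, 0.65681479, 0.22573842]), 'orientation': array([ 1.79914382e+02, -1.07590243e-02, -1.31712720e+01]), 'force': array([-0.58224913, -0.0931547 ,  0.71044042]), 'moment': array([-0.0262155 ,  0.03043629,  0.00081447]), 'gripper_force': 0.0, 'opening': 0.08767965565869137}
```

View pics/scene0.png

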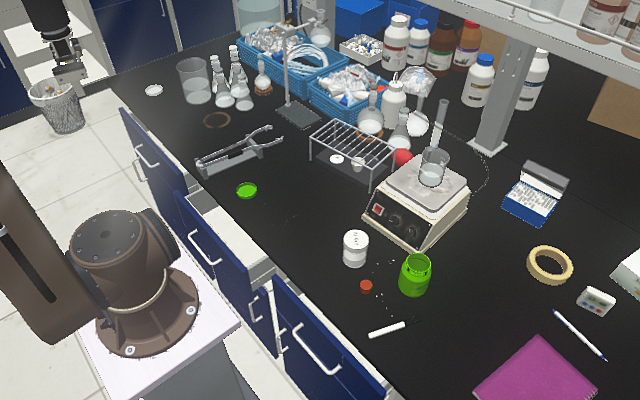

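View pics/top0.png

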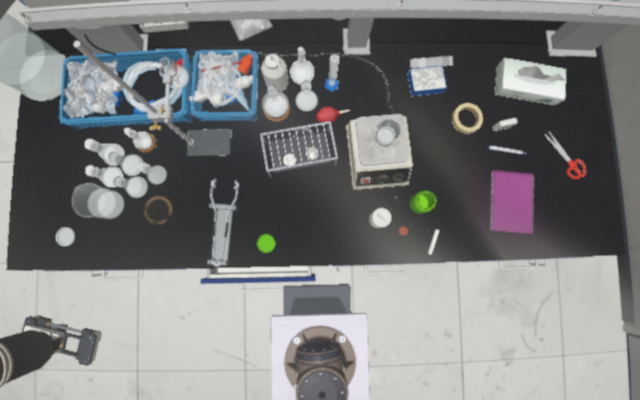

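The scene view shows the tongs in their rest at about (240,150) and the rack at (352,155), with two white items under it. The top view shows the tongs at (222,220) with jaws up at y≈185, and the rack at (300,147). I'll enlarge both areas.

Run:
```python
import cv2
a=cv2.imread("pics/scene0.png")[110:200,185:295]; cv2.imwrite("pics/c1.png",cv2.resize(a,None,fx=7,fy=6.6666,interpolation=cv2.INTER_CUBIC) if 0 else cv2.resize(a,None,fx=6,fy=6,interpolation=cv2.INTER_CUBIC))
b=cv2.imread("pics/scene0.png")[110:200,295:405]; b=cv2.resize(b,None,fx=6,fy=6,interpolation=cv2.INTER_CUBIC); cv2.imwrite("pics/c2.png",b)
c=cv2.imread("pics/top0.png")[115:275,195:350]; cv2.imwrite("pics/c3.png",cv2.resize(c,None,fx=3.75,fy=3.75,interpolation=cv2.INTER_CUBIC))
```

```text
(no output)
```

View pics/c1.png

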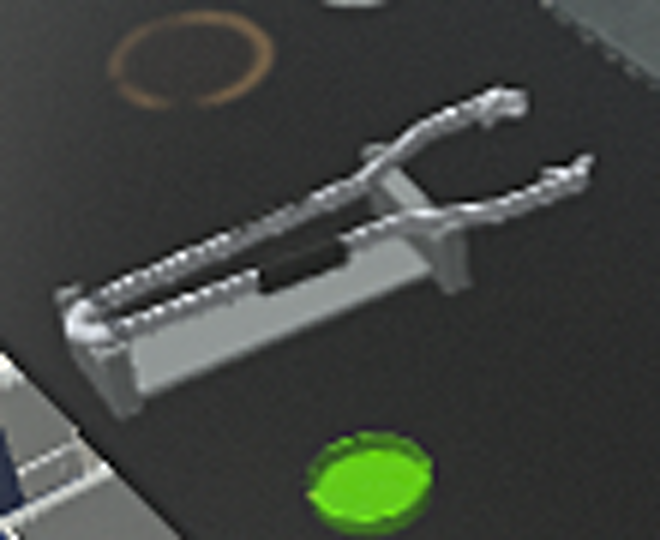

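View pics/c2.png

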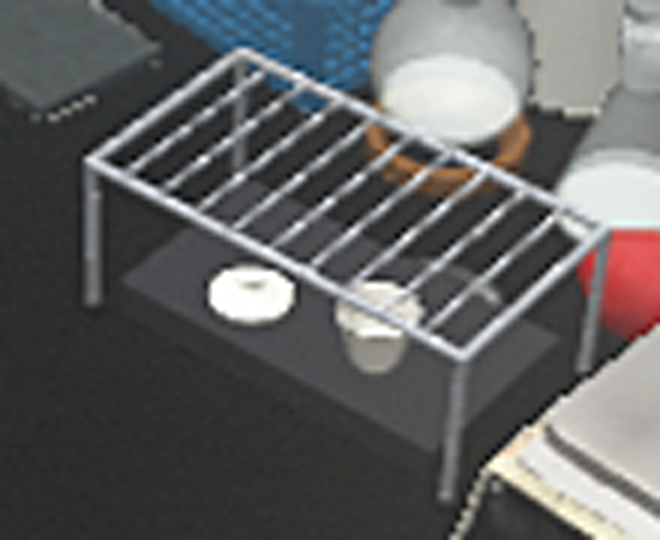

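View pics/c3.png

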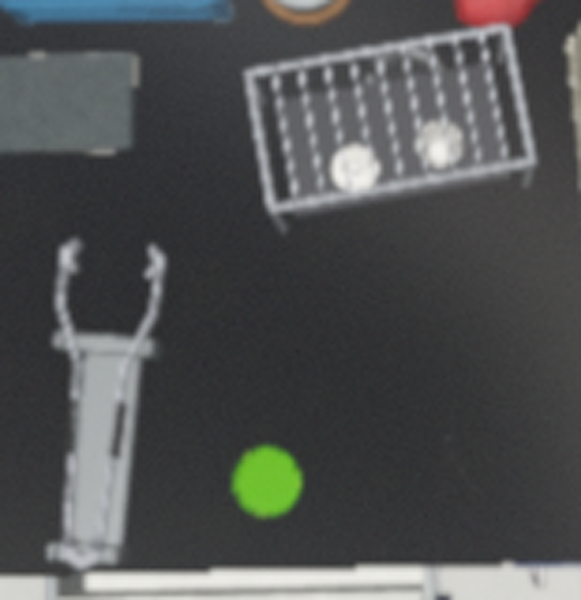

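```bash
cat > h.py <<'E'
import numpy as np
from scipy.spatial.transform import Rotation as R
from scipy.optimize import least_squares
from plant import cams
C={n:cams.get_calibration(n) for n in("scene","top")}
def proj(n,P):
    c=C[n]; p=(np.atleast_2d(P)-c["position"])@R.from_euler("xyz",c["rotation"],degrees=True).as_matrix()
    s=np.c_[p[:,0],-p[:,1]]/(-p[:,2:]); s*=1+c["k1"]*(s**2).sum(1,keepdims=True)
    f=200/np.tan(np.radians(c["vertical_fov"]/2)); return s*f+[c["cx"],c["cy"]]
crop={"c1":("scene",185,110,6),"c2":("scene",295,110,6),"c3":("top",195,115,3.75)}
def px(c,u,v): n,a,b,s=crop[c]; return n,np.array([(u+.5)/s-.5+a,(v+.5)/s-.5+b])
def fit(f,obs,x0):
    g=lambda q:np.concatenate([proj(n,f(q,m))[0]-uv for m,(n,uv) in obs])
    r=least_squares(g,x0); return r.x,np.round(g(r.x).reshape(-1,2),1)
def yawp(q,m): a=q[3]; return np.array([q[0]+m[0]*np.cos(a)-m[1]*np.sin(a),q[1]+m[0]*np.sin(a)+m[1]*np.cos(a),q[2]+m[2]])
def pt(q,m): return q
E
python3 - <<'E'
from h import *
np.set_printoptions(suppress=True,precision=4)
# rack, z of mid wire = q[2]+.098
c=[(-.06,.112,.098),(.06,.112,.098),(.06,-.112,.098),(-.06,-.112,.098)]
s=[(90,160),(243,50),(603,230),(462,355)]; t=[(275,209),(248,73),(510,29),(532,162)]
obs=[(m,px("c2",*p)) for m,p in zip(c,s)]+[(m,px("c3",*p)) for m,p in zip(c,t)]
obs+=[((-.06,.112,0),px("c2",92,303)),((-.06,-.112,0),px("c2",445,497)),((.06,-.112,0),px("c2",585,370))]
q,r=fit(yawp,obs,[.6,0,0,.1]); print("rack",q,np.degrees(q[3]),r.tolist()); rq=q
# tongs: tips ±w
def tf(q,m): 
    y={"L":q[4],"R":-q[4],"0":0}[m[1]]; return yawp(q,(q[5] if m[0]=="t" else m[0],y,0))
obs=[(("t","L"),px("c1",520,100)),(("t","R"),px("c1",588,165)),((-.122,"0"),px("c1",72,325)),
 (("t","L"),px("c3",72,243)),(("t","R"),px("c3",156,248)),((-.122,"0"),px("c3",83,566))]
q,r=fit(tf,obs,[.45,.25,.05,0,.035,.164]); print("tongs",q,np.degrees(q[3]),r.tolist())
print("proj sleeves c1/c3")
for x in(-.025,.025):
  for y in (-.023,):
    P=yawp(q,(x,y,.009)); a=proj("scene",P)[0]; b=proj("top",P)[0]; print(((a-[185,110])*6).round(),((b-[195,115])*3.75).round())
for nm,a,b in(("crucible rim",(379,305),(440,144)),("lid",(252,295),(355,168))):
    q,r=fit(pt,[(0,px("c2",*a)),(0,px("c3",*b))],[.6,0,.05]); print(nm,q,r.tolist())
    d=q-[*rq[:2],0]; a=rq[3]; print(" in rack",d[0]*np.cos(a)+d[1]*np.sin(a),-d[0]*np.sin(a)+d[1]*np.cos(a))
# foot in scene with z=.025
q,r=fit(lambda q,m:np.array([q[0],q[1],.025]),[(0,px("c2",375,362))],[.6,0]);print("foot",q)
E
```

```text
rack [0.6929 0.0514 0.0023 0.1572] 9.005104224598169 [[0.5, -0.7], [0.4, -0.6], [1.2, -1.0], [0.5, -0.4], [-1.2, 0.8], [-0.1, 0.9], [-1.3, 0.6], [-0.2, 0.9], [0.7, 0.4], [0.4, 1.1], [0.1, 0.7]]
tongs [ 0.4422  0.3146  0.0412 -0.0995  0.0367  0.1575] -5.698729603759323 [[0.4, -0.7], [0.8, -0.2], [0.7, 0.7], [0.1, 0.5], [-0.4, 0.8], [-0.7, 0.3]]
proj sleeves c1/c3
[266. 264.] [114. 455.]
[354. 227.] [120. 397.]
crucible rim [0.6792 0.0097 0.0616] [[0.6, -0.1], [-0.4, 0.6]]
 in rack -0.019989992164620538 -0.03909269899639441
lid [0.668  0.0868 0.0237] [[0.7, -0.1], [-0.5, 0.7]]
 in rack -0.01903085743595262 0.03887824475310918
foot [0.677  0.0096]
```

The measurements check out: rim height is 62 mm against the expected 59, rack yaw is 9°, and the tongs sit at 41 mm. The crucible is on the robot's right, 43 mm behind the rack's front edge. Next I go above the tongs.

Call:
play_rows(
  motion=[
    {"rz": -0.93,"x": 0.4,"y": 0.4},
    {"rz": -0.94,"x": 0.7,"y": 0.7},
    {"x": 0.9,"y": 0.88},
    {"x": 0.9,"y": 0.88},
    {"x": 0.9,"y": 0.88},
    {"x": 0.9,"y": 0.88},
    {"x": 0.9,"y": 0.88},
    {"x": 0.9,"y": 0.88},
    {"x": 0.9,"y": 0.88},
    {"x": 0.9,"y": 0.88},
    {"x": 0.9,"y": 0.88},
    {"x": 0.9,"y": 0.88},
    {"x": 0.9,"y": 0.85},
    {"x": 0.9,"y": 0.8},
    {"x": 0.5,"y": 0.5},
    {"x": 0.3,"y": 0.3},
    {},
    {},
  ],
  fingers=1,
)

```text
$.motion[0]: bad value
```

Call:
play_rows(
  motion=[
    {"x": 0.4,"y": 0.4,"z": 0,"rx": 0,"ry": 0,"rz": -0.93},
    {"x": 0.7,"y": 0.7,"z": 0,"rx": 0,"ry": 0,"rz": -0.94},
    {"x": 0.9,"y": 0.88,"z": 0,"rx": 0,"ry": 0,"rz": 0},
    {"x": 0.9,"y": 0.88,"z": 0,"rx": 0,"ry": 0,"rz": 0},
    {"x": 0.9,"y": 0.88,"z": 0,"rx": 0,"ry": 0,"rz": 0},
    {"x": 0.9,"y": 0.88,"z": 0,"rx": 0,"ry": 0,"rz": 0},
    {"x": 0.9,"y": 0.88,"z": 0,"rx": 0,"ry": 0,"rz": 0},
    {"x": 0.9,"y": 0.88,"z": 0,"rx": 0,"ry": 0,"rz": 0},
    {"x": 0.9,"y": 0.88,"z": 0,"rx": 0,"ry": 0,"rz": 0},
    {"x": 0.9,"y": 0.88,"z": 0,"rx": 0,"ry": 0,"rz": 0},
    {"x": 0.9,"y": 0.88,"z": 0,"rx": 0,"ry": 0,"rz": 0},
    {"x": 0.9,"y": 0.88,"z": 0,"rx": 0,"ry": 0,"rz": 0},
    {"x": 0.9,"y": 0.85,"z": 0,"rx": 0,"ry": 0,"rz": 0},
    {"x": 0.9,"y": 0.8,"z": 0,"rx": 0,"ry": 0,"rz": 0},
    {"x": 0.5,"y": 0.5,"z": 0,"rx": 0,"ry": 0,"rz": 0},
    {"x": 0.3,"y": 0.3,"z": 0,"rx": 0,"ry": 0,"rz": 0},
    {"x": 0,"y": 0,"z": 0,"rx": 0,"ry": 0,"rz": 0},
  ],
  fingers=1,
)

```text
clock: 2.22
tool_pos: [0.4365, 0.3162, 0.2265]
orientation: [-180.0, 0.0, -5.7]
force: [-0.7, 0.0, 0.1]
opening: 0.0877
gripper_force: 0.0
```

Call:
play_rows(
  motion=[
    {"x": 0.19,"y": 0.04,"z": 0.6,"rx": 0,"ry": 0,"rz": 0},
    {"x": 0,"y": 0,"z": 1,"rx": 0,"ry": 0,"rz": 0},
    {"x": 0,"y": 0,"z": 1,"rx": 0,"ry": 0,"rz": 0},
    {"x": 0,"y": 0,"z": 1,"rx": 0,"ry": 0,"rz": 0},
    {"x": 0,"y": 0,"z": 1,"rx": 0,"ry": 0,"rz": 0},
    {"x": 0,"y": 0,"z": 1,"rx": 0,"ry": 0,"rz": 0},
    {"x": 0,"y": 0,"z": 1,"rx": 0,"ry": 0,"rz": 0},
    {"x": 0,"y": 0,"z": 0.8,"rx": 0,"ry": 0,"rz": 0},
    {"x": 0,"y": 0,"z": 0.5,"rx": 0,"ry": 0,"rz": 0},
    {"x": 0,"y": 0,"z": 0.3,"rx": 0,"ry": 0,"rz": 0},
    {"x": 0,"y": 0,"z": 0,"rx": 0,"ry": 0,"rz": 0},
    {"x": 0,"y": 0,"z": 0,"rx": 0,"ry": 0,"rz": 0},
  ],
  fingers=1,
)

```text
clock: 3.72
tool_pos: [0.4412, 0.3155, 0.0222]
orientation: [-179.9, -0.0, -5.7]
force: [0.7, 0.2, -1.0]
opening: 0.0877
gripper_force: 0.0
```

Call:
play_rows(
  motion=[
    {"x": 0,"y": 0,"z": 0.04,"rx": 0,"ry": 0,"rz": 0},
    {"x": 0,"y": 0,"z": 0,"rx": 0,"ry": 0,"rz": 0},
    {"x": 0,"y": 0,"z": 0,"rx": 0,"ry": 0,"rz": 0},
    {"x": 0,"y": 0,"z": 0,"rx": 0,"ry": 0,"rz": 0},
    {"x": 0,"y": 0,"z": 0,"rx": 0,"ry": 0,"rz": 0},
    {"x": 0,"y": 0,"z": 0,"rx": 0,"ry": 0,"rz": 0},
  ],
  fingers=-0.034,
)

```text
clock: 4.47
tool_pos: [0.441, 0.3151, 0.0206]
orientation: [-180.0, -0.0, -5.7]
force: [0.5, 0.3, 0.4]
opening: 0.0428
gripper_force: 10.1
```

Call:
play_rows(
  motion=[
    {"x": 0,"y": 0,"z": -0.2,"rx": 0,"ry": 0,"rz": 0},
    {"x": 0,"y": 0,"z": -0.4,"rx": 0,"ry": 0,"rz": 0},
    {"x": 0,"y": 0,"z": -0.6,"rx": 0,"ry": 0,"rz": 0},
    {"x": 0,"y": 0,"z": -0.8,"rx": 0,"ry": 0,"rz": 0},
    {"x": 0,"y": 0,"z": -0.8,"rx": 0,"ry": 0,"rz": 0},
    {"x": 0,"y": 0,"z": -0.8,"rx": 0,"ry": 0,"rz": 0},
    {"x": 0,"y": 0,"z": -0.8,"rx": 0,"ry": 0,"rz": 0},
    {"x": 0,"y": 0,"z": -0.8,"rx": 0,"ry": 0,"rz": 0},
    {"x": 0,"y": 0,"z": -0.6,"rx": 0,"ry": 0,"rz": 0},
    {"x": 0,"y": 0,"z": -0.3,"rx": 0,"ry": 0,"rz": 0},
    {"x": 0,"y": 0,"z": 0,"rx": 0,"ry": 0,"rz": 0},
    {"x": 0,"y": 0,"z": 0,"rx": 0,"ry": 0,"rz": 0},
  ],
)

```text
clock: 5.98
tool_pos: [0.4406, 0.3147, 0.1724]
orientation: [179.9, 0.0, -5.7]
force: [-0.3, 0.5, -0.8]
opening: 0.0425
gripper_force: 9.8
```

Run:
```python
from plant import ctrl,cams
import cv2,numpy as np
a=cams.snapshot("scene")[70:220,170:420]; b=cams.snapshot("top")[90:280,190:350]
a=cv2.resize(a,None,fx=3.2,fy=3.2,interpolation=cv2.INTER_CUBIC); b=cv2.resize(b,None,fx=3,fy=3,interpolation=cv2.INTER_CUBIC)
cv2.imwrite("pics/l1.png",a); cv2.imwrite("pics/l2.png",b); o=ctrl.get_obs(); print(o["tool_pos"],o["opening"],o["gripper_force"],o["force"],o["moment"])
```

```text
[0.44065622 0.31470218 0.17229941] 0.0424139916844791 9.820131808519363 [-0.42065993  0.33515257 -1.39924379] [-0.00417316 -0.02716804 -0.00241765]
```

View pics/l1.png

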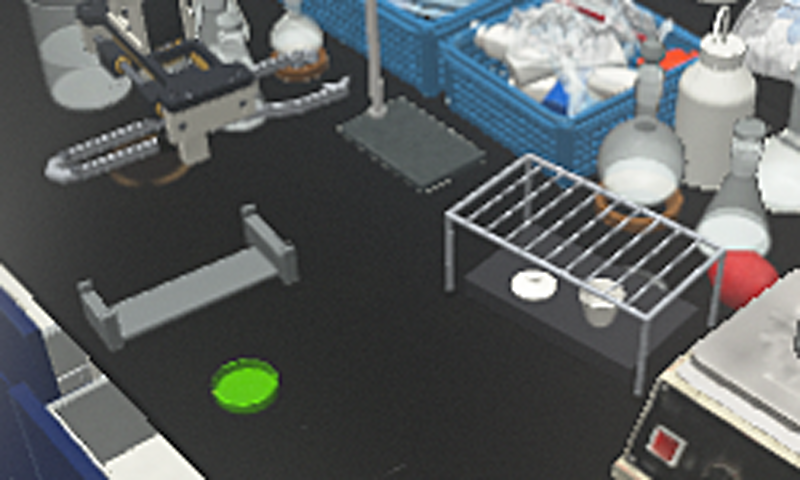

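View pics/l2.png

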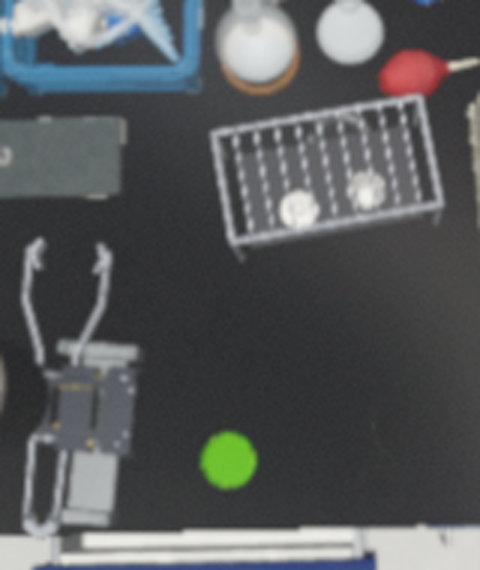

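The tongs are lifted and held; in the top crop the jaw tips are at (40,240) and (104,246) and the bow at (40,533), and nothing else has moved. Now I check the tongs' pose in the hand and compute the path.

Run:
```python
from h import *
np.set_printoptions(suppress=True,precision=4)
crop.update(l1=("scene",170,70,3.2),l2=("top",190,90,3))
def tf(q,m):
    x=q[6] if m[0]=="t" else m[0]; y={"L":q[5],"R":-q[5],"0":0}[m[1]]
    return yawp(q,(x*np.cos(q[4]),y,x*np.sin(q[4])))
obs=[(("t","R"),px("l1",345,84)),(("t","L"),px("l1",328,58)),((-.122,"0"),px("l1",50,175)),
 (("t","L"),px("l2",39,240)),(("t","R"),px("l2",105,246)),((-.122,"0"),px("l2",40,533))]
for x in (.158,.164):
    f=lambda q,m:tf([*q,x],m)
    q,r=fit(f,obs,[.44,.31,.19,-.1,0,.035]); print(q,np.degrees(q[3:5]),r.tolist())
    print("expected",proj("scene",tf([.4407,.3147,.1913,-.0995,0,.033,x],("t","R"))),obs[0][1][1])
# target for tool, jaw mid at crucible along rack x
for yaw in (9.,6.,4.):
    a=np.radians(yaw); c=np.array([.679,.0097]); print(yaw,c-.15*np.array([np.cos(a),np.sin(a)]), c-.29*np.array([np.cos(a),np.sin(a)]))
```

```text
[ 0.4443  0.3158  0.1868 -0.1168  0.0108  0.0291] [-6.6939  0.6212] [[2.3, 0.1], [-2.1, -0.5], [1.5, -0.1], [1.3, 0.8], [-1.1, 0.6], [-0.9, 0.4]]
expected [[279.2833  95.9027]] [277.4688  95.9062]
[ 0.4412  0.3165  0.186  -0.1067 -0.002   0.0291] [-6.1151 -0.1126] [[2.9, 0.3], [-1.6, -0.2], [0.4, 0.3], [1.1, 0.1], [-1.4, -0.4], [-0.8, 1.6]]
expected [[281.0272  95.2471]] [277.4688  95.9062]
9.0 [ 0.5308 -0.0138] [ 0.3926 -0.0357]
6.0 [ 0.5298 -0.006 ] [ 0.3906 -0.0206]
4.0 [ 0.5294 -0.0008] [ 0.3897 -0.0105]
```

Call:
play_rows(
  motion=[
    {"x": 0,"y": 0,"z": 0,"rx": 0,"ry": 0,"rz": -0.4},
    {"x": 0,"y": 0,"z": 0,"rx": 0,"ry": 0,"rz": -0.7},
    {"x": 0,"y": 0,"z": 0,"rx": 0,"ry": 0,"rz": -0.7},
    {"x": 0,"y": 0,"z": 0,"rx": 0,"ry": 0,"rz": -0.7},
    {"x": 0,"y": 0,"z": 0,"rx": 0,"ry": 0,"rz": -0.43},
  ],
)

```text
clock: 6.7
tool_pos: [0.4409, 0.3149, 0.1728]
orientation: [180.0, 0.0, 6.1]
force: [0.1, -0.2, -2.1]
opening: 0.043
gripper_force: 9.8
```

Call:
play_rows(
  motion=[
    {"x": 0,"y": 0.3,"z": 0,"rx": 0,"ry": 0,"rz": 0},
    {"x": 0,"y": 0.6,"z": 0,"rx": 0,"ry": 0,"rz": 0},
    {"x": -0.107,"y": 0.87,"z": 0,"rx": 0,"ry": 0,"rz": 0},
    {"x": -0.107,"y": 0.87,"z": 0,"rx": 0,"ry": 0,"rz": 0},
    {"x": -0.107,"y": 0.87,"z": 0,"rx": 0,"ry": 0,"rz": 0},
    {"x": -0.107,"y": 0.87,"z": 0,"rx": 0,"ry": 0,"rz": 0},
    {"x": -0.107,"y": 0.87,"z": 0,"rx": 0,"ry": 0,"rz": 0},
    {"x": -0.107,"y": 0.87,"z": 0,"rx": 0,"ry": 0,"rz": 0},
    {"x": -0.107,"y": 0.87,"z": 0,"rx": 0,"ry": 0,"rz": 0},
    {"x": -0.107,"y": 0.87,"z": 0,"rx": 0,"ry": 0,"rz": 0},
    {"x": -0.107,"y": 0.87,"z": 0,"rx": 0,"ry": 0,"rz": 0},
    {"x": -0.107,"y": 0.87,"z": 0,"rx": 0,"ry": 0,"rz": 0},
    {"x": -0.107,"y": 0.87,"z": 0,"rx": 0,"ry": 0,"rz": 0},
    {"x": -0.107,"y": 0.87,"z": 0,"rx": 0,"ry": 0,"rz": 0},
    {"x": -0.107,"y": 0.87,"z": 0,"rx": 0,"ry": 0,"rz": 0},
    {"x": 0,"y": 0.6,"z": 0,"rx": 0,"ry": 0,"rz": 0},
    {"x": 0,"y": 0.3,"z": 0,"rx": 0,"ry": 0,"rz": 0},
    {"x": 0,"y": 0,"z": 0,"rx": 0,"ry": 0,"rz": 0},
    {"x": 0,"y": 0,"z": 0,"rx": 0,"ry": 0,"rz": 0},
  ],
)

```text
clock: 9.07
tool_pos: [0.4409, -0.0143, 0.173]
orientation: [-180.0, -0.0, 6.0]
force: [0.6, 0.3, -0.8]
opening: 0.0428
gripper_force: 9.8
```

Call:
play_rows(
  motion=[
    {"x": -0.02,"y": 0.04,"z": 0.3,"rx": 0,"ry": 0,"rz": 0},
    {"x": 0,"y": 0,"z": 0.6,"rx": 0,"ry": 0,"rz": 0},
    {"x": 0,"y": 0,"z": 0.8,"rx": 0,"ry": 0,"rz": 0},
    {"x": 0,"y": 0,"z": 0.8,"rx": 0,"ry": 0,"rz": 0},
    {"x": 0,"y": 0,"z": 0.8,"rx": 0,"ry": 0,"rz": 0},
    {"x": 0,"y": 0,"z": 0.8,"rx": 0,"ry": 0,"rz": 0},
    {"x": 0,"y": 0,"z": 0.8,"rx": 0,"ry": 0,"rz": 0},
    {"x": 0,"y": 0,"z": 0.6,"rx": 0,"ry": 0,"rz": 0},
    {"x": 0,"y": 0,"z": 0.4,"rx": 0,"ry": 0,"rz": 0},
    {"x": 0,"y": 0,"z": 0.2,"rx": 0,"ry": 0,"rz": 0},
    {"x": 0,"y": 0,"z": 0,"rx": 0,"ry": 0,"rz": 0},
    {"x": 0,"y": 0,"z": 0,"rx": 0,"ry": 0,"rz": 0},
  ],
)

```text
clock: 10.58
tool_pos: [0.4408, -0.0155, 0.021]
orientation: [-180.0, -0.0, 6.0]
force: [-0.3, 0.6, -0.3]
opening: 0.0426
gripper_force: 9.8
```

Run:
```python
from plant import ctrl,cams
import cv2,numpy as np
a=cams.snapshot("scene")[105:205,275:405]; b=cams.snapshot("top")[110:220,250:350]
a=cv2.resize(a,None,fx=4,fy=4,interpolation=cv2.INTER_CUBIC); b=cv2.resize(b,None,fx=3.7,fy=3.7,interpolation=cv2.INTER_CUBIC)
im=np.zeros((407,800,3),np.uint8); im[:400,:430]=a[:,-430:]; im[:,430:]=b[:,:370]
cv2.imwrite("pics/m1.png",im); o=ctrl.get_obs(); print(o["tool_pos"],o["opening"],o["gripper_force"],o["force"])
```

```text
[ 0.44074929 -0.01549152  0.02100575] 0.04236475170365993 9.820175170898438 [-0.61900904  0.45674315 -0.67340737]
```

View pics/m1.png

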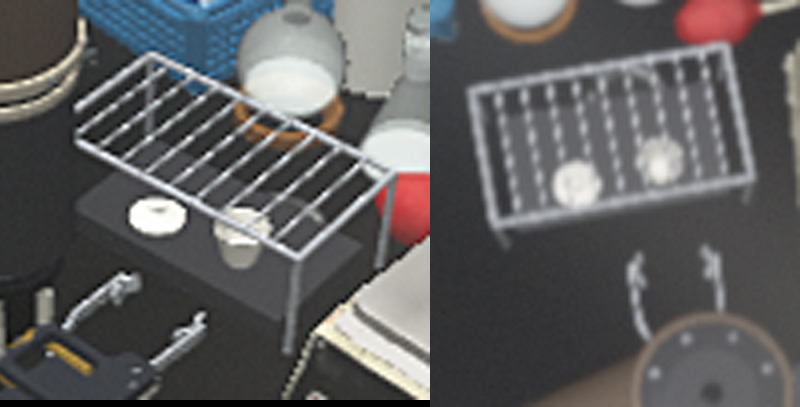

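The jaws are level in front of the rack: tips at (130,282) and (200,320) in the left half, (638,256) and (712,250) in the right half. I check their alignment numerically before entering.

Run:
```python
from h import *
np.set_printoptions(suppress=True,precision=4)
crop.update(a=("scene",297.5,105,4),b=("top",250-430/3.7,110,3.7))
M=[]
for l,r in(((130,282),(638,256)),((200,320),(712,250))):
    q,e=fit(pt,[(0,px("a",*l)),(0,px("b",*r))],[.6,0,.04]); M.append(q); print(q,e.tolist())
print("mid",np.mean(M,0),"nominal tip(.158)",np.array([.4407,-.0155])+.158*np.array([.9945,.1045]))
q,e=fit(pt,[(0,px("a",244,222)),(0,px("b",660,160))],[.6,0,.04]); print("rim",q,e.tolist())
d=q[:2]-np.mean(M,0)[:2]; a=np.radians(6); print("fwd,left of tipmid",d@[np.cos(a),np.sin(a)],d@[-np.sin(a),np.cos(a)])
```

```text
[0.595  0.0338 0.0379] [[1.5, -0.2], [-1.0, 1.5]]
[ 0.5987 -0.0333  0.0465] [[1.1, -0.2], [-0.7, 1.1]]
mid [0.5968 0.0002 0.0422] nominal tip(.158) [0.5978 0.001 ]
rim [0.6802 0.0098 0.0619] [[0.5, -0.1], [-0.3, 0.4]]
fwd,left of tipmid 0.08391467192498199 0.000821263334484592
```

Lateral alignment is within 1 mm and the crucible is 90 mm ahead of the jaw middle, so I go in.

Call:
play_rows(
  motion=[
    {"x": 0.15,"y": -0.02,"z": 0.04,"rx": 0,"ry": 0,"rz": 0},
    {"x": 0.25,"y": 0,"z": 0,"rx": 0,"ry": 0,"rz": 0},
    {"x": 0.3,"y": 0,"z": 0,"rx": 0,"ry": 0,"rz": 0},
    {"x": 0.3,"y": 0,"z": 0,"rx": 0,"ry": 0,"rz": 0},
    {"x": 0.3,"y": 0,"z": 0,"rx": 0,"ry": 0,"rz": 0},
    {"x": 0.3,"y": 0,"z": 0,"rx": 0,"ry": 0,"rz": 0},
    {"x": 0.3,"y": 0,"z": 0,"rx": 0,"ry": 0,"rz": 0},
    {"x": 0.3,"y": 0,"z": 0,"rx": 0,"ry": 0,"rz": 0},
    {"x": 0.3,"y": 0,"z": 0,"rx": 0,"ry": 0,"rz": 0},
    {"x": 0.3,"y": 0,"z": 0,"rx": 0,"ry": 0,"rz": 0},
    {"x": 0.3,"y": 0,"z": 0,"rx": 0,"ry": 0,"rz": 0},
    {"x": 0.3,"y": 0,"z": 0,"rx": 0,"ry": 0,"rz": 0},
    {"x": 0.2,"y": 0,"z": 0,"rx": 0,"ry": 0,"rz": 0},
    {"x": 0,"y": 0,"z": 0,"rx": 0,"ry": 0,"rz": 0},
    {"x": 0,"y": 0,"z": 0,"rx": 0,"ry": 0,"rz": 0},
  ],
)

```text
clock: 12.55
tool_pos: [0.5295, -0.0057, 0.0195]
orientation: [180.0, 0.0, 6.0]
force: [0.3, 0.7, -1.3]
opening: 0.0422
gripper_force: 9.8
```

```bash
cat > snap.py <<'E'
from plant import ctrl,cams
import cv2,numpy as np,sys
a=cams.snapshot("scene")[105:205,275:405]; b=cams.snapshot("top")[110:220,250:350]
a=cv2.resize(a,None,fx=4,fy=4,interpolation=cv2.INTER_CUBIC); b=cv2.resize(b,None,fx=3.7,fy=3.7,interpolation=cv2.INTER_CUBIC)
im=np.zeros((407,800,3),np.uint8); im[:400,:430]=a[:,-430:]; im[:,430:]=b[:,:370]
cv2.imwrite(f"pics/{sys.argv[1]}.png",im); o=ctrl.get_obs(); print(o["tool_pos"],o["opening"],o["gripper_force"],o["force"])
E
python3 snap.py m2
```

```text
[ 0.52960422 -0.00572327  0.01956611] 0.04236102963042001 9.820251166820526 [-0.75388152  0.54778077 -0.41800515]
```

View pics/m2.png

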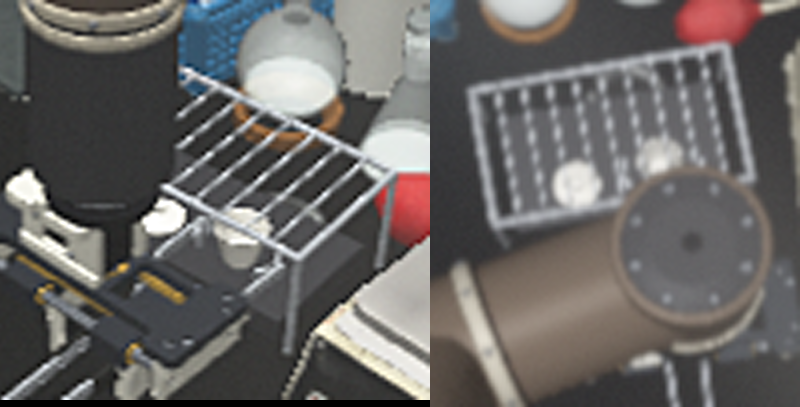

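The crucible is unmoved at (244,235), with the jaws either side of it at about (200,230) and (280,275). I close them.

Call:
play_rows(
  motion=[
    {"x": 0,"y": 0,"z": 0,"rx": 0,"ry": 0,"rz": 0},
    {"x": 0,"y": 0,"z": 0,"rx": 0,"ry": 0,"rz": 0},
    {"x": 0,"y": 0,"z": 0,"rx": 0,"ry": 0,"rz": 0},
    {"x": 0,"y": 0,"z": 0,"rx": 0,"ry": 0,"rz": 0},
    {"x": 0,"y": 0,"z": 0,"rx": 0,"ry": 0,"rz": 0},
    {"x": 0,"y": 0,"z": 0,"rx": 0,"ry": 0,"rz": 0},
    {"x": 0,"y": 0,"z": 0,"rx": 0,"ry": 0,"rz": 0},
    {"x": 0,"y": 0,"z": 0,"rx": 0,"ry": 0,"rz": 0},
  ],
  fingers=-1,
)

```text
clock: 13.65
tool_pos: [0.5299, -0.0057, 0.0196]
orientation: [180.0, 0.0, 6.0]
force: [-0.0, -0.0, -1.7]
opening: 0.0315
gripper_force: 30.0
```

Call:
play_rows(
  motion=[
    {"x": 0,"y": 0,"z": -0.1,"rx": 0,"ry": 0,"rz": 0},
    {"x": 0,"y": 0,"z": -0.15,"rx": 0,"ry": 0,"rz": 0},
    {"x": 0,"y": 0,"z": -0.1,"rx": 0,"ry": 0,"rz": 0},
    {"x": 0,"y": 0,"z": 0,"rx": 0,"ry": 0,"rz": 0},
    {"x": 0,"y": 0,"z": 0,"rx": 0,"ry": 0,"rz": 0},
  ],
)

```text
clock: 14.28
tool_pos: [0.5298, -0.0057, 0.0283]
orientation: [-180.0, -0.0, 6.0]
force: [-0.4, 0.1, -1.5]
opening: 0.0316
gripper_force: 30.0
```

```bash
python3 snap.py m3
```

```text
[ 0.52981524 -0.00567827  0.02826123] 0.031674368673265466 29.986105263233185 [ 0.8717435  -0.3779801  -1.52768659]
```

View pics/m3.png

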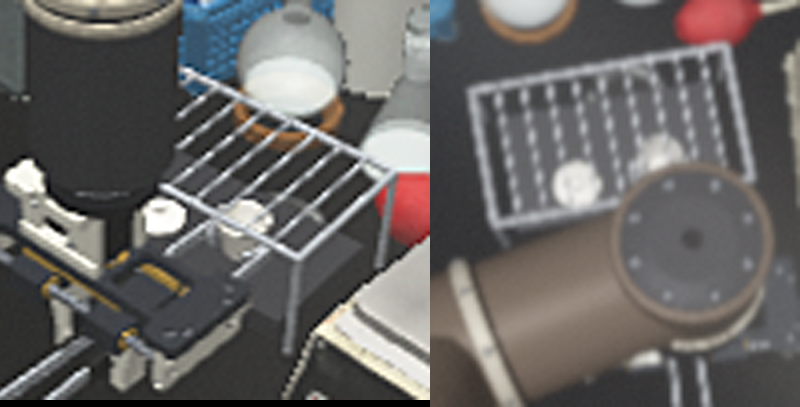

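The crucible has risen with the tongs: its rim is now at about (245,214), and it is upright. I draw it out slowly.

Call:
play_rows(
  motion=[
    {"x": -0.1,"y": 0,"z": 0,"rx": 0,"ry": 0,"rz": 0},
    {"x": -0.2,"y": 0,"z": 0,"rx": 0,"ry": 0,"rz": 0},
    {"x": -0.28,"y": 0,"z": 0,"rx": 0,"ry": 0,"rz": 0},
    {"x": -0.28,"y": 0,"z": 0,"rx": 0,"ry": 0,"rz": 0},
    {"x": -0.28,"y": 0,"z": 0,"rx": 0,"ry": 0,"rz": 0},
    {"x": -0.28,"y": 0,"z": 0,"rx": 0,"ry": 0,"rz": 0},
    {"x": -0.28,"y": 0,"z": 0,"rx": 0,"ry": 0,"rz": 0},
    {"x": -0.28,"y": 0,"z": 0,"rx": 0,"ry": 0,"rz": 0},
    {"x": -0.28,"y": 0,"z": 0,"rx": 0,"ry": 0,"rz": 0},
    {"x": -0.28,"y": 0,"z": 0,"rx": 0,"ry": 0,"rz": 0},
    {"x": -0.28,"y": 0,"z": 0,"rx": 0,"ry": 0,"rz": 0},
    {"x": -0.28,"y": 0,"z": 0,"rx": 0,"ry": 0,"rz": 0},
    {"x": -0.28,"y": 0,"z": 0,"rx": 0,"ry": 0,"rz": 0},
    {"x": -0.28,"y": 0,"z": 0,"rx": 0,"ry": 0,"rz": 0},
    {"x": -0.28,"y": 0,"z": 0,"rx": 0,"ry": 0,"rz": 0},
    {"x": -0.28,"y": 0,"z": 0,"rx": 0,"ry": 0,"rz": 0},
    {"x": -0.2,"y": 0,"z": 0,"rx": 0,"ry": 0,"rz": 0},
    {"x": -0.1,"y": 0,"z": 0,"rx": 0,"ry": 0,"rz": 0},
    {"x": 0,"y": 0,"z": 0,"rx": 0,"ry": 0,"rz": 0},
  ],
)

```text
clock: 16.75
tool_pos: [0.4175, -0.0175, 0.0284]
orientation: [-180.0, -0.0, 6.0]
force: [-0.2, -0.5, -1.9]
opening: 0.0316
gripper_force: 30.0
```

Call:
play_rows(
  motion=[
    {"x": 0,"y": 0,"z": -0.15,"rx": 0,"ry": 0,"rz": 0},
    {"x": 0,"y": 0,"z": -0.3,"rx": 0,"ry": 0,"rz": 0},
    {"x": 0,"y": 0,"z": -0.45,"rx": 0,"ry": 0,"rz": 0},
    {"x": 0,"y": 0,"z": -0.45,"rx": 0,"ry": 0,"rz": 0},
    {"x": 0,"y": 0,"z": -0.45,"rx": 0,"ry": 0,"rz": 0},
    {"x": 0,"y": 0,"z": -0.45,"rx": 0,"ry": 0,"rz": 0},
    {"x": 0,"y": 0,"z": -0.45,"rx": 0,"ry": 0,"rz": 0},
    {"x": 0,"y": 0,"z": -0.45,"rx": 0,"ry": 0,"rz": 0},
    {"x": 0,"y": 0,"z": -0.45,"rx": 0,"ry": 0,"rz": 0},
    {"x": 0,"y": 0,"z": -0.45,"rx": 0,"ry": 0,"rz": 0},
    {"x": 0,"y": 0,"z": -0.45,"rx": 0,"ry": 0,"rz": 0},
    {"x": 0,"y": 0,"z": -0.45,"rx": 0,"ry": 0,"rz": 0},
    {"x": 0,"y": 0,"z": -0.45,"rx": 0,"ry": 0,"rz": 0},
    {"x": 0,"y": 0,"z": -0.45,"rx": 0,"ry": 0,"rz": 0},
    {"x": 0,"y": 0,"z": -0.45,"rx": 0,"ry": 0,"rz": 0},
    {"x": 0,"y": 0,"z": -0.45,"rx": 0,"ry": 0,"rz": 0},
    {"x": 0,"y": 0,"z": -0.45,"rx": 0,"ry": 0,"rz": 0},
    {"x": 0,"y": 0,"z": -0.3,"rx": 0,"ry": 0,"rz": 0},
    {"x": 0,"y": 0,"z": -0.15,"rx": 0,"ry": 0,"rz": 0},
    {"x": 0,"y": 0,"z": 0,"rx": 0,"ry": 0,"rz": 0},
  ],
)

```text
clock: 19.25
tool_pos: [0.4175, -0.0175, 0.2196]
orientation: [-180.0, -0.0, 6.0]
force: [0.6, 0.4, -0.8]
opening: 0.0317
gripper_force: 30.0
```

The picture budget is used up, so I check numerically that the white crucible is where it should be and that the lid has not moved.

Run:
```python
from h import *
import cv2
P=np.array([.4175+.15*.9945,-.0175+.15*.1045,.255]); s=cams.snapshot("scene"); uv=proj("scene",P)[0]; print("rim exp",uv)
o=cv2.imread("pics/scene0.png")
def blobs(im,b):
    x,y,w,h=b; g=(im[y:y+h,x:x+w].min(2)>165).astype(np.uint8)
    n,_,st,c=cv2.connectedComponentsWithStats(g); return [(st[i,:].tolist(),(c[i]+[x,y]).round(1).tolist()) for i in range(1,n) if st[i,4]>25]
u,v=uv.astype(int); print("now",blobs(s,(u-25,v-25,50,50)),"\nbefore",blobs(o,(u-25,v-25,50,50)))
print("lid/rack now",blobs(s,(320,145,60,35)),"\nbefore",blobs(o,(320,145,60,35)))
```

```text
rim exp [333.82823123 123.08178541]
now [([39, 0, 10, 8, 39], [350.4, 100.6]), ([5, 20, 45, 20, 201], [334.4, 124.3])] 
before [([39, 0, 10, 8, 40], [350.6, 100.6]), ([1, 20, 49, 30, 108], [329.5, 130.4])]
lid/rack now [([10, 2, 50, 23, 90], [355.0, 158.9]), ([10, 10, 14, 9, 99], [336.5, 158.6])] 
before [([5, 0, 55, 25, 172], [355.0, 159.1]), ([10, 10, 14, 9, 99], [336.5, 158.6])]
```

The white blob is within 1.5 px of where the rim should be, and the lid's blob is identical to before. I hand in.

```bash
python3 -c "
from plant import workorder; print(workorder.close_job())"
```

```text
the job is handed in; nothing more can be done
None
```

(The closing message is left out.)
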